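# Load the second vial and hold the weighing carrier up level

### The arm

A 6-joint arm with a two-finger parallel gripper is mounted at the origin on a cart in front of the work surface, level with it; the furniture and walls round the work are solid. World frame = base frame: x ahead of the robot, y to its left, z up, the work surface at z = 0. Lengths are in m, angles in rad, forces in N, time in s.
With the tool pointing down it reaches from about 0.25 to 0.725 m from the base axis. Payload 9.7 kg.
Tool frame: the origin (TCP) lies on the centre line of the jaws, within the pads' length; the fingertips stand bot.tcp_to_tips ahead of it and the grasp point (between the pads) lies 5 mm behind it (bot.tcp_to_tips is the distance from the TCP to the fingertips, in m); z points along the fingers, y is the line along which they close (so a half turn about z gives the same grasp; the last joint's range is limited). The gripper opens to 85 mm and grips with 20 to 120 N. Pads are 22 mm wide; open, the fingers measure 114 mm over their backs; the gripper's body (76 mm by 85 mm) begins 54 mm behind the grasp point. The pads swing forward as they close: fully open they stand 13 mm farther back than shut.
Start: joints at [1.273, 0.087, 0.176, 1.66, 0, 1.571], TCP at [0.161, 0.526, 0.245] pointing down, gripper open.
Joint ranges: [-3.13, 3.13], [-0.85, 1.81], [-1.15, 1.24], [-2.2, 2.28], [-1.44, 1.52], [-3.14, 3.14]. Speed limits (rad/s): [2.22, 2.22, 2.57, 3.14, 3.14, 3.14].

### API

Orientations are given as a unit quaternion [w, x, y, z].
In Python, from cell import bot gives the robot as it stands. The module is installed in compiled form; this text tells all that it offers.
- The arm moves only by the tool arm_command, never from a script. Its argument "motion" is a list of rows, each a list of 7 numbers: the shift along the tool's x, y, z in units of 25 mm (1.0 is 25 mm), then the turn, a rotation vector about the tool's x, y, z in units of 5 degrees (1.0 is 5 degrees), then the finger opening in mm, from 0 to 85.4. In form: [[x, y, z, ax, ay, az, hand], ...]. A call has 1 to 10 rows; each row shifts and turns the commanded pose from where the row before left it, along the tool's axes as they then stand; what a row does not reach is not made up. A row lasts 1/10 s, in which the tool goes at most 50 mm and 8.59 degrees, less where a joint would pass 70% of its speed; a pose out of reach is approached as far as the arm can. A call is refused whole if a number of a shift passes 1 or a number of a turn 1, either way. A call with a gripper value outside its range is refused whole. The fingers move at their own pace and stop on an object; "squeeze" is the grip in N (left out, the last holds). Time passes only in rows, so rows that do not move let the fingers close. It gives the time, the measured TCP pose, the force, the opening and the grip force at its end, in the units of the state.
- bot.sense(): the state, without advancing time (a new reading comes with each control period).
- bot.capture(name): name is "scene" or "top" or "wrist"; returns a dict with "image" (480x640x3 uint8, red, green, blue), "fx", "fy", "cx", "cy" (pixels), "extrinsics" (4x4, takes a point from world to camera coordinates). Camera axes: x right, y up, looking along -z (the intrinsics and any distortion apply to the point x, -y, -z); pixel columns grow to the right and rows downward; lengths in m; the calibration is good to about 2 mm. A picture is of the moment at which its call begins. There is no depth.
- bot.finish_job(): hands the job in; it is judged then, once.
The state is a dict: "t": time; "q": joint angles; "qd": joint speeds; "joint_efforts": joint torques, N m; "eef_pos": TCP position; "tool_rot": TCP orientation; "contact_force": force on the tool from outside, world axes, zero at the start; "ft_torque": the same for the moment, N m; "gripper_width": finger opening in m; "grasp_force": force on a finger pad.
Only numpy, scipy, OpenCV 4.12 (cv2) and the standard library are available. Lean on these libraries where they do the work, as an engineer would, in place of code of your own. Each camera call takes 0.05 s, during which the arm holds its last target. There are 200 camera calls.

### The job

Stand the loose big vial, the twin of the one already aboard, upright in the empty cup of the two-cup weighing carrier and let go of it. Then lift the carrier by its sprung T-handle, so that the load draws the handle's stem out of the barrel, and finish while still holding it up by the handle, about 10 cm clear of the bench, level and still so that the weight can be read, with both vials upright in their cups. Leave the two smaller vials and the beaker where they stand.

Things in the scene. Friction and masses are not known exactly. Their poses are not given: they have to be found in the camera images.
- carrier: loose weighing carrier, 0.25 to 0.36 kg empty, on the left: aluminium deck 66 x 226 mm (along y), rounded ends, 4 rubber feet, top at z 10 mm. Origin: centre of the underside of the feet, z up. Grey round cups at y = +85 and -85 mm: outside diameter 38, bore 32, rim at z 26, inner floor at z 13 mm. In the middle a white spring barrel, 27 mm wide, top at z 80 mm, the T-handle above it
- cup_empty (a point): centre of the inner floor of the empty cup (carrier frame 0, +85, 13 mm)
- cup_taken (a point): centre of the inner floor of the cup that holds the other vial (carrier frame 0, -85, 13 mm)
- handle_bar (a point): centre of the black cross bar of the T-handle: 70 mm along the carrier's x, 14 mm wide (y), 14 mm high; at rest at z 115 mm of the carrier, its lower face 28 mm above the barrel. A 9 mm steel stem joins its middle to the barrel. Can be gripped from above across the 14 mm at the middle (fingers closing along the carrier's y). Axes as the carrier's
- handle (a joint): how far the sprung handle is drawn up out of the barrel: 0 to 0.040 m, 0 at rest. A damped spring (120 N/m, preload about 1 N) pulls it in, so the carrier leaves the bench only after the handle has risen some 15 to 28 mm, under the weight of the loaded carrier.
- vial_loose: the loose vial: glass, crimped cap, 24 mm diameter, 53 mm high (straight body to 46 mm, then a narrower cap 17 mm across), about 50 g, upright on the bench to the right, in a row (along y) with the two smaller vials in any order, about 80 mm apart. Origin at the centre of its underside, z up.
- vial_aboard: its twin, same size and weight, already standing in a cup of the carrier. Origin at the centre of its underside, z up.
- vial_gel: bystander: medium vial, 21 mm diameter, 45 mm high, on the bench; origin under its centre
- vial_local: bystander: smallest vial, 18 mm diameter, 39 mm high, on the bench; origin under its centre
- beaker: bystander: small glass beaker, 43 mm diameter, about 57 mm high, on the bench beyond the right end of the row of vials; origin under its centre
- stereotax: fixed instrument frame in the middle of the bench, between the vials and the carrier: do not bump it. Above 50 mm its parts, bars and hoses start at x = 0.46 m, the solid ones reaching up to z = 0.39 m, from y = -0.33 to y = 0.25 m; there is free room to carry things past in front of it, nearer the robot. Origin under its centre

How it is judged:
On the way, in this order (a step that is already met when the one before it is completed fails the run):
1. the loose vial stands upright in the empty cup, let go, while the carrier still stands on the bench (distance between vial_loose and cup_empty below 0.009 m and angle between each of vial_loose, vial_aboard's own z axis and vertical below 0.17 rad and distance between vial_aboard and cup_taken below 0.009 m and contact force between each of vial_loose, vial_aboard and the fingers below 0.1 N and height (world z) of carrier below 0.006 m), for 0.2 s.
2. the carrier, with both vials aboard, hangs from its drawn-out handle at least 30 mm clear of the bench (distance between vial_loose and cup_empty below 0.009 m and angle between each of vial_loose, vial_aboard's own z axis and vertical below 0.17 rad and distance between vial_aboard and cup_taken below 0.009 m and height (world z) of carrier above 0.03 m and value of joint handle above 0.008 m and contact force between carrier and the fingers above 1 N), for 0.2 s.
At the end, for the whole second after the job is handed in: held by its handle (drawn out over 8 mm), the carrier is 60 to 150 mm above the bench, tilted under 0.1 rad and still (under 20 mm/s, 0.15 rad/s); each big vial stands in its cup within 9 mm of the floor centre and 0.17 rad of upright, not touched by the fingers (distance between vial_loose and cup_empty below 0.009 m and angle between each of vial_loose, vial_aboard's own z axis and vertical below 0.17 rad and distance between vial_aboard and cup_taken below 0.009 m and contact force between each of vial_loose, vial_aboard and the fingers below 0.1 N and height (world z) of carrier between 0.06 and 0.15 m and angle between carrier's own z axis and vertical below 0.1 rad and linear speed of carrier below 0.02 m/s and angular speed of carrier below 0.15 rad/s and value of joint handle above 0.008 m and contact force between carrier and the fingers above 1 N); the arm keeps its last pose, push and grip.
It fails at once if the medium vial is moved more than 25 mm (distance of vial_gel from where it was at the start of the episode above 0.025 m).
It fails at once if the smallest vial is moved more than 25 mm (distance of vial_local from where it was at the start of the episode above 0.025 m).
It fails at once if the beaker is moved more than 25 mm (distance of beaker from where it was at the start of the episode above 0.025 m).
It fails at once if the carrier is tipped by more than 0.35 rad (angle between carrier's own z axis and vertical above 0.35 rad).
It fails at once if a big vial is tipped by more than 0.6 rad (angle between any of vial_loose, vial_aboard's own z axis and vertical above 0.6 rad).
It also fails if it takes over 72 s, if anything falls off the work surface, if the arm or the gripper's body presses on something with over 40 N, if the wrist force passes 120 N, or if a joint passes its speed limit or range.

## Working session

There is one attempt and no reset: what is moved stays moved. The work goes in short steps, Python scripts to look and compute and a tool call to move; the robot and the scene stay as the last step left them, time stands still between calls to the robot, and variables do not carry over. Pictures are saved under pics/ and viewed, at most 10 in all, crops included, and the job is handed in when it is done.

Besides the shell and the picture viewer there is one more tool, called after "Request:" as name(argument=value, ...) on one line, values as JSON. arm_command: Moves the arm, as the interface text tells. Its arguments: {"type":"object","properties":{"motion":{"type":"array"},"squeeze":{"type":"number"}},"required":["motion"]}

```bash
mkdir -p pics
cat > h.py <<'E'
import numpy as np, cv2, json
from cell import bot
def cap(name,fn):
    c=bot.capture(name); cv2.imwrite(f'pics/{fn}.png',c['image'][:,:,::-1]); 
    np.savez(f'pics/{fn}.npz',**{k:c[k] for k in c}); return c
def ray(c,u,v):
    E=np.array(c['extrinsics']);R=E[:3,:3];t=E[:3,3]
    d=np.array([(u-c['cx'])/c['fx'],-(v-c['cy'])/c['fy'],-1.]);return -R.T@t,R.T@d
def atz(c,u,v,z):
    o,d=ray(c,u,v);return o+d*(z-o[2])/d[2]
def proj(c,p):
    E=np.array(c['extrinsics']);q=E[:3,:3]@np.array(p)+E[:3,3]
    return c['cx']+c['fx']*q[0]/-q[2], c['cy']+c['fy']*-q[1]/-q[2]
E
python3 - <<'E'
from h import *
s=bot.sense();print(s,bot.tcp_to_tips)
for n in('top','scene'):
    c=cap(n,n+'0');print({k:c[k] for k in c if k!='image'})
E
```

```text
{'t': 0.0, 'q': array([ 1.27302266e+00,  8.74769664e-02,  1.75120761e-01,  1.65978212e+00,
       -5.81737005e-06,  1.57080869e+00]), 'qd': array([-7.30042663e-05,  1.11528828e-03,  8.89471264e-04,  8.77788010e-04,
       -3.00761948e-04,  1.63870455e-05]), 'joint_efforts': array([ 1.64952984e-03, -5.20392752e+01,  4.64794850e+01,  1.65844196e-02,
        8.96226538e-05,  2.61997417e-05]), 'eef_pos': array([0.1613069 , 0.52559795, 0.2445669 ]), 'tool_rot': array([-9.66534658e-05,  1.48343451e-01,  9.88935676e-01, -6.64006645e-04]), 'contact_force': array([ 0.56148328,  0.16280526, -0.05302301]), 'ft_torque': array([-0.01775883, -0.02615732, -0.01566932]), 'grasp_force': 0.0, 'gripper_width': 0.08513806991528733} 0.014
{'fx': 607.9124311423857, 'fy': 607.9124311423857, 'cx': 317.41873566285267, 'cy': 252.9576010192839, 'extrinsics': array([[-0.00990354, -0.99973583, -0.02074103, -0.02948218],
       [ 0.99837622, -0.01104943,  0.0558824 , -0.45180933],
       [-0.05609681, -0.02015392,  0.9982219 , -1.4804947 ],
       [ 0.        ,  0.        ,  0.        ,  1.        ]])}
{'fx': 534.3620183004404, 'fy': 534.3620183004404, 'cx': 318.67202989572877, 'cy': 237.53029496817507, 'extrinsics': array([[ 0.72839384, -0.68513399, -0.00581638, -0.37253766],
       [ 0.32272435,  0.33558825,  0.88500255, -0.20367024],
       [-0.60439343, -0.64650749,  0.46554984, -1.07108238],
       [ 0.        ,  0.        ,  0.        ,  1.        ]])}
```

View pics/top0.png

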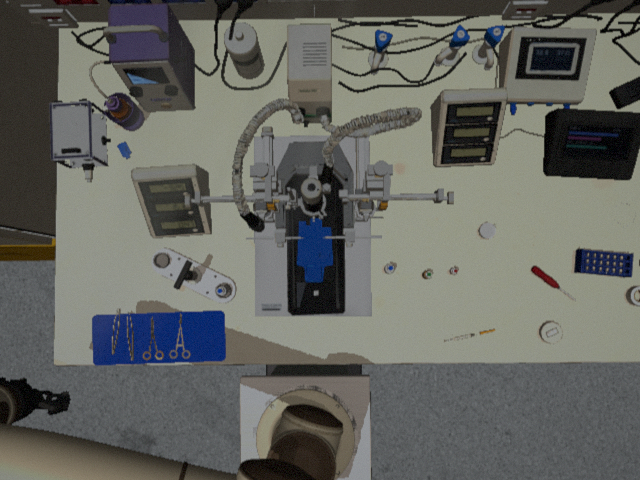

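View pics/scene0.png

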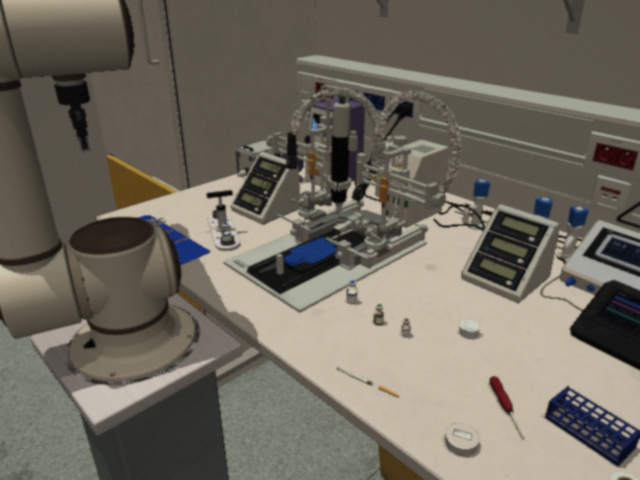

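Run:
```python
import cv2,numpy as np
a=cv2.imread('pics/top0.png')
b=cv2.resize(a[235:315,140:250],None,fx=5,fy=5,interpolation=cv2.INTER_CUBIC)
d=cv2.resize(a[245:295,370:480],None,fx=5,fy=5,interpolation=cv2.INTER_CUBIC)[:200]
cv2.imwrite('pics/crop1.png',np.vstack([b[:400],d]))
```

```text
(no output)
```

View pics/crop1.png

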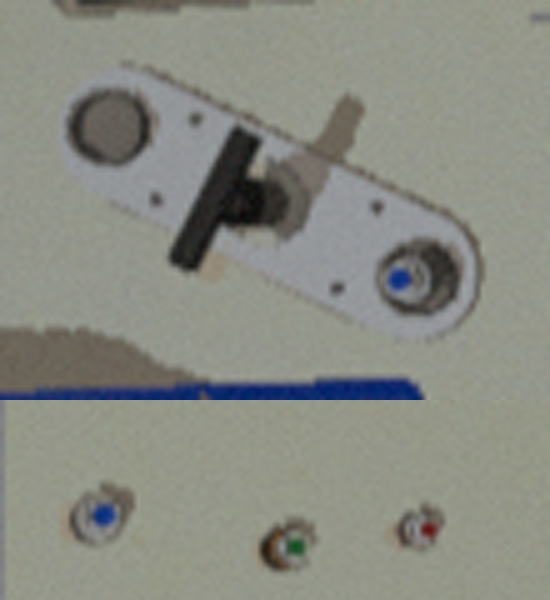

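Run:
```python
from h import *
c=dict(np.load('pics/top0.npz'))
P=lambda u,v,z,ox=140,oy=235:atz(c,(u-2)/5+ox,(v-2)/5+oy,z)
e=P(108,127,.026);t=P(424,278,.026);h=P(214,198,.122)
print('empty',e,'taken',t,'dist',np.linalg.norm(e-t),'mid',(e+t)/2,'cap',P(400,280,.066))
print('bar',h,'ends',P(246,130,.122),P(183,266,.122))
d=(e-t);print('yaw of +y',np.degrees(np.arctan2(d[1],d[0])))
for u,v,z in((103,116,.053),(295,146,.045),(429,129,.039)):print(P(u,v,z,370,245))
print('body', P(97,120,.0,370,245))
print('beaker?',atz(c,487,230,.057),atz(c,550,331,.057))
```

```text
empty [0.43769238 0.34762734 0.026     ] taken [0.36248145 0.1927095  0.026     ] dist 0.17220981156350618 mid [0.40008692 0.27016842 0.026     ] cap [0.36179035 0.1971472  0.066     ]
bar [0.40019398 0.27207287 0.122     ] ends [0.43108621 0.25746909 0.122     ] [0.36936119 0.28618841 0.122     ]
yaw of +y 64.10393156465487
[ 0.41190233 -0.20789602  0.053     ]
[ 0.39684985 -0.29994354  0.045     ]
[ 0.40445117 -0.36507254  0.039     ]
body [ 0.41157528 -0.21016083  0.        ]
beaker? [ 0.49907806 -0.43819084  0.057     ] [ 0.25951772 -0.57914546  0.057     ]
```

Request:
arm_command(motion=[[-0.9, -1, 0, 0, 0, 0, 46], [-0.9, -1, 0, 0, 0, 0, 46], [-0.9, -1, 0, 0, 0, 0, 46], [-0.9, -1, 0, 0, 0, 0, 46], [-0.9, -1, 0, 0, 0, 0, 46], [-0.9, -1, 0, 0, 0, 0, 46], [-0.9, -1, 0, 0, 0, 0, 46], [-0.9, -1, 0, 0, 0, 0, 46], [-0.9, -1, 0, 0, 0, 0, 46], [-0.9, -1, 0, 0, 0, 0, 46]])

```text
t: 1.1
eef_pos: [0.3033, 0.2195, 0.2451]
tool_rot: [-0.0, 0.148, 0.989, -0.0]
contact_force: [0.2, 1.2, 0.4]
gripper_width: 0.0461
grasp_force: 0.0
```

Request:
arm_command(motion=[[0, 0, 0, 0, 0, 1, 46], [0, 0, 0, 0, 0, 1, 46], [0, 0, 0, 0, 0, 1, 46], [0, 0, 0, 0, 0, 1, 46], [0, 0, 0, 0, 0, 1, 46], [0, 0, 0, 0, 0, 1, 46], [0, 0, 0, 0, 0, 1, 46], [0, 0, 0, 0, 0, 1, 46], [0, 0, 0, 0, 0, 1, 46], [0, 0, 0, 0, 0, 1, 46]])

```text
t: 2.1
eef_pos: [0.303, 0.2207, 0.245]
tool_rot: [-0.0, 0.554, 0.833, -0.0]
contact_force: [-0.7, -0.2, 0.9]
gripper_width: 0.0458
grasp_force: 0.0
```

Request:
arm_command(motion=[[0, 0, 0, 0, 0, 1, 46], [0, 0, 0, 0, 0, 1, 46], [0, 0, 0, 0, 0, 1, 46], [0, 0, 0, 0, 0, 1, 46], [0, 0, 0, 0, 0, 0.6, 46], [0, 0, 0, 0, 0, 0, 46]])

```text
t: 2.7
eef_pos: [0.303, 0.2207, 0.2451]
tool_rot: [-0.0, 0.708, 0.706, -0.0]
contact_force: [0.3, -0.0, 0.3]
gripper_width: 0.0461
grasp_force: 0.0
```

Request:
arm_command(motion=[[-1, 0, 0, 0, 0, 0, 46], [-1, 0, 0, 0, 0, 0, 46], [-1, 0, 0, 0, 0, 0, 46], [-1, 0, 0, 0, 0, 0, 46], [-1, 0, 0, 0, 0, 0, 46], [-1, 0, 0, 0, 0, 0, 46], [-1, 0, 0, 0, 0, 0, 46], [-1, 0, 0, 0, 0, 0, 46], [-1, 0, 0, 0, 0, 0, 46], [-1, 0, 0, 0, 0, 0, 46]])

```text
t: 3.7
eef_pos: [0.3026, -0.0302, 0.2452]
tool_rot: [0.0, 0.707, 0.707, 0.0]
contact_force: [0.3, -0.1, -0.3]
gripper_width: 0.0459
grasp_force: 0.0
```

Request:
arm_command(motion=[[-1, 0, 0, 0, 0, 0, 46], [-1, 0, 0, 0, 0, 0, 46], [-1, 0, 0, 0, 0, 0, 46], [-1, 0, 0, 0, 0, 0, 46], [-1, 0, 0, 0, 0, 0, 46], [-1, 0, 0, 0, 0, 0, 46], [-1, 0, 0, 0, 0, 0, 46], [-0.2, 1, 1, 0, 0, 0, 46], [0, 1, 1, 0, 0, 0, 46], [0, 0, 0, 0, 0, 0, 46]])

```text
t: 4.7
eef_pos: [0.3531, -0.2089, 0.1916]
tool_rot: [-0.002, 0.707, 0.707, -0.0]
contact_force: [-0.6, 0.1, -1.0]
gripper_width: 0.0455
grasp_force: 0.0
```

Run:
```python
from h import *
s=bot.sense();print(s['eef_pos'],s['q'])
c=cap('wrist','w1');print(c['extrinsics'],c['fx'],c['cx'],c['cy']);print(proj(c,(.412,-.209,.053)),proj(c,(.412,-.209,0)))
```

```text
[ 0.35312682 -0.20894926  0.1916287 ] [-5.34482379e-01 -2.55278364e-01 -2.46914949e-01  1.58417677e+00
  2.71807956e-04  1.03547783e+00]
[[ 9.99990544e-01 -4.11295661e-04 -4.32932216e-03 -3.53315497e-01]
 [-8.03009038e-04  9.60935618e-01 -2.76770832e-01  2.21831620e-01]
 [ 4.27403451e-03  2.76771691e-01  9.60926201e-01 -2.72445230e-01]
 [ 0.00000000e+00  0.00000000e+00  0.00000000e+00  1.00000000e+00]] 393.8506267864397 314.4226428247596 245.72545036109256
(np.float64(397.473203916727), np.float64(237.21797802389864)) (np.float64(384.8736737166278), np.float64(220.95137865995673))
```

View pics/w1.png

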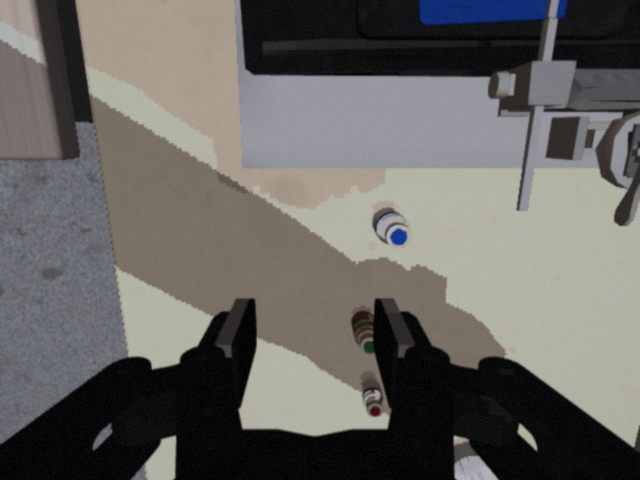

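Request:
arm_command(motion=[[0, 1, 0, 0, 0, 0, 46], [0, 1, 0, 0, 0, 0, 46], [0, 0.36, 0, 0, 0, 0, 46], [0, 0, 1, 0, 0, 0, 46], [0, 0, 1, 0, 0, 0, 46], [0, 0, 1, 0, 0, 0, 46], [0, 0, 0, 0, 0, 0, 46]])

```text
t: 5.45
eef_pos: [0.4097, -0.2086, 0.1182]
tool_rot: [-0.002, 0.707, 0.707, -0.001]
contact_force: [0.1, 0.5, 0.0]
gripper_width: 0.0459
grasp_force: 0.0
```

Request:
arm_command(motion=[[0, 0, 0.8, 0, 0, 0, 46], [0, 0, 0.8, 0, 0, 0, 46], [0, 0, 0.8, 0, 0, 0, 46], [0, 0, 0.5, 0, 0, 0, 46], [0, 0, 0.3, 0, 0, 0, 46], [0, 0, 0, 0, 0, 0, 46]])

```text
t: 6.05
eef_pos: [0.4115, -0.2093, 0.0404]
tool_rot: [-0.0, 0.707, 0.707, -0.0]
contact_force: [-1.1, 0.8, -0.1]
gripper_width: 0.046
grasp_force: 0.0
```

Run:
```python
from h import *
s=bot.sense();print(s['eef_pos'],s['contact_force'])
c=cap('wrist','w2')
```

```text
[ 0.41146018 -0.20932736  0.04042732] [-1.13868482  0.83269134 -0.05937869]
```

View pics/w2.png

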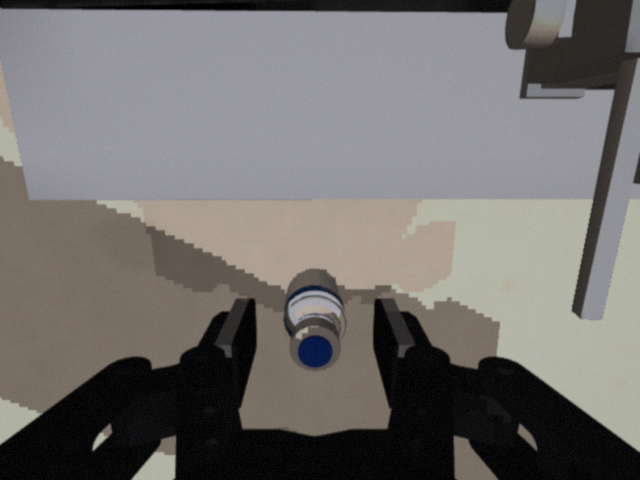

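Request:
arm_command(motion=[[0, 0, 0.1, 0, 0, 0, 36], [0, 0, 0, 0, 0, 0, 28], [0, 0, 0, 0, 0, 0, 15], [0, 0, 0, 0, 0, 0, 15], [0, 0, 0, 0, 0, 0, 15], [0, 0, 0, 0, 0, 0, 15]], squeeze=25)

```text
t: 6.7
eef_pos: [0.4119, -0.2095, 0.0383]
tool_rot: [0.0, 0.707, 0.707, 0.0]
contact_force: [-0.5, -1.1, 5.4]
gripper_width: 0.0223
grasp_force: 24.8
```

Request:
arm_command(motion=[[0, 0, -0.3, 0, 0, 0, 15], [0, 0, -0.6, 0, 0, 0, 15], [0, 0, -0.8, 0, 0, 0, 15], [0, -0.4, -0.8, 0, 0, 0, 15], [0, -0.8, -0.8, 0, 0, 0, 15], [0, -0.8, -0.8, 0, 0, 0, 15], [0, -0.8, -0.8, 0, 0, 0, 15], [0, -0.8, -0.5, 0, 0, 0, 15], [0, -0.4, 0, 0, 0, 0, 15], [0, 0, 0, 0, 0, 0, 15]])

```text
t: 7.7
eef_pos: [0.3111, -0.2093, 0.1728]
tool_rot: [0.0, 0.708, 0.706, 0.0]
contact_force: [0.5, -0.0, -0.6]
gripper_width: 0.0223
grasp_force: 24.7
```

Run:
```python
from h import *
s=bot.sense();print(s['eef_pos'],s['contact_force'],s['gripper_width'])
c=cap('wrist','w3')
```

```text
[ 0.31111127 -0.20932483  0.17279413] [ 0.51029718 -0.00247414 -0.58147916] 0.022336228916865306
```

View pics/w3.png

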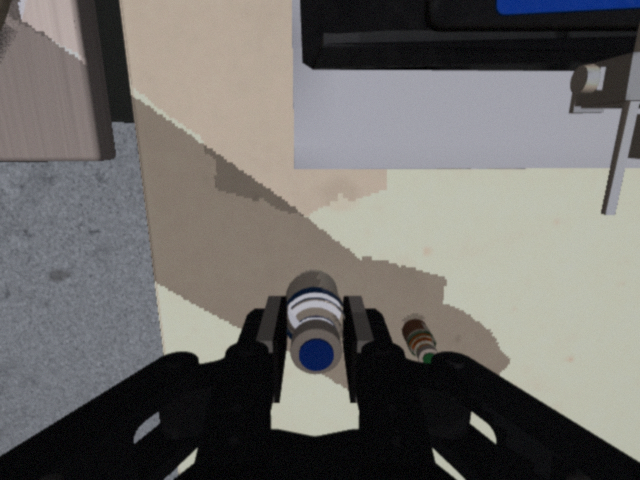

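Request:
arm_command(motion=[[0.5, 0, -0.3, 0, 0, 0, 15], [1, 0, -0.6, 0, 0, 0, 15], [1, 0, -0.5, 0, 0, 0, 15], [1, 0, 0, 0, 0, 0, 15], [1, 0, 0, 0, 0, 0, 15], [1, 0, 0, 0, 0, 0, 15], [1, 0, 0, 0, 0, 0, 15], [1, 0, 0, 0, 0, 0, 15], [1, 0, 0, 0, 0, 0, 15], [1, 0, 0, 0, 0, 0, 15]])

```text
t: 8.75
eef_pos: [0.3117, 0.0301, 0.2076]
tool_rot: [-0.0, 0.707, 0.707, -0.0]
contact_force: [0.0, -0.2, -1.2]
gripper_width: 0.0224
grasp_force: 24.7
```

Request:
arm_command(motion=[[1, 0, 0, 0, 0, 0, 15], [1, 0, 0, 0, 0, 0, 15], [1, 0, 0, 0, 0, 0, 15], [1, 0, 0, 0, 0, 0, 15], [1, 0, 0, 0, 0, 0, 15], [1, 0, 0, 0, 0, 0, 15], [0.6, 0, 0, 0, 0, 0, 15], [0.3, 0, 0, 0, 0, 0, 15], [0, 0, 0, 0, 0, -0.5, 15], [0, 0, 0, 0, 0, -1, 15]])

```text
t: 9.75
eef_pos: [0.3117, 0.2012, 0.2075]
tool_rot: [-0.0, 0.659, 0.752, -0.001]
contact_force: [-0.1, -0.3, 0.1]
gripper_width: 0.0225
grasp_force: 24.7
```

Request:
arm_command(motion=[[0, 0, 0, 0, 0, -1, 15], [0, 0, 0, 0, 0, -1, 15], [0, 0, 0, 0, 0, -1, 15], [0, 0, 0, 0, 0, -1, 15], [0, 0, 0, 0, 0, -1, 15], [0, 0, 0, 0, 0, -1, 15], [0, 0, 0, 0, 0, -1, 15], [0, 0, 0, 0, 0, -1, 15], [0, 0, 0, 0, 0, -1, 15], [0, 0, 0, 0, 0, -1, 15]])

```text
t: 10.75
eef_pos: [0.3118, 0.2008, 0.2076]
tool_rot: [-0.0, 0.279, 0.96, -0.0]
contact_force: [0.1, 0.2, -0.4]
gripper_width: 0.0222
grasp_force: 24.7
```

Request:
arm_command(motion=[[0, 0, 0, 0, 0, -1, 15], [0, 0, 0, 0, 0, -1, 15], [0, 0, 0, 0, 0, -1, 15], [0, 0, 0, 0, 0, -1, 15], [0, 0, 0, 0, 0, -1, 15], [0, 0, 0, 0, 0, -1, 15], [0, 0, 0, 0, 0, -0.5, 15], [0, 0, 0, 0, 0, 0, 15], [0, 0, 0, 0, 0, 0, 15]])

```text
t: 11.65
eef_pos: [0.3119, 0.2008, 0.2076]
tool_rot: [-0.0, 0.001, 1.0, -0.0]
contact_force: [-0.4, 0.1, -0.6]
gripper_width: 0.0222
grasp_force: 24.7
```

Run:
```python
from h import *
s=bot.sense();print(s['eef_pos'],s['tool_rot'],s['q'],s['gripper_width'])
c=cap('wrist','w4')
u=np.array([np.cos(np.radians(64.1)),np.sin(np.radians(64.1))]);m=np.array([.400,.271])
for y,z in((85,26),(-85,66),(0,122)):print(proj(c,[*(m+u*y/1000),z/1000]))
```

```text
[0.31193533 0.20082094 0.20764729] [-2.32546433e-04  1.24918791e-03  9.99999184e-01 -1.30295629e-04] [ 5.71973162e-01 -3.50692737e-01 -2.88225270e-01  1.63379587e+00
  3.33017022e-05  5.74471530e-01] 0.0222264441167164
(np.float64(477.8537250918887), np.float64(356.78772522634216))
(np.float64(305.8795396327059), np.float64(299.5218298995226))
(np.float64(424.56995466007515), np.float64(388.8198164058581))
```

View pics/w4.png

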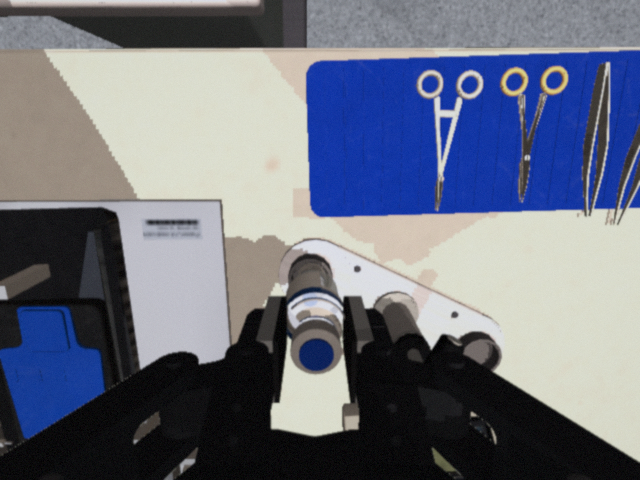

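Request:
arm_command(motion=[[-0.4, 0.5, 0, 0, 0, 0, 15], [-0.8, 0.95, 0, 0, 0, 0, 15], [-0.85, 1, 0, 0, 0, 0, 15], [-0.85, 1, 0, 0, 0, 0, 15], [-0.85, 1, 0, 0, 0, 0, 15], [-0.85, 1, 0, 0, 0, 0, 15], [-0.42, 0.42, 0, 0, 0, 0, 15], [0, 0, 0.6, 0, 0, 0, 15], [0, 0, 0.8, 0, 0, 0, 15], [0, 0, 0.8, 0, 0, 0, 15]])

```text
t: 12.7
eef_pos: [0.4379, 0.3476, 0.1519]
tool_rot: [-0.0, 0.001, 1.0, -0.0]
contact_force: [0.3, -1.2, -0.5]
gripper_width: 0.0223
grasp_force: 24.7
```

Request:
arm_command(motion=[[0, 0, 0.8, 0, 0, 0, 15], [0, 0, 0.8, 0, 0, 0, 15], [0, 0, 0.4, 0, 0, 0, 15], [0, 0, 0, 0, 0, 0, 15], [0, 0, 0, 0, 0, 0, 15]])

```text
t: 13.2
eef_pos: [0.4379, 0.3476, 0.1035]
tool_rot: [0.0, 0.001, 1.0, 0.0]
contact_force: [-0.5, 0.2, 0.3]
gripper_width: 0.0223
grasp_force: 24.7
```

Run:
```python
from h import *
s=bot.sense();print(s['eef_pos'],s['tool_rot'],s['contact_force'])
c=cap('wrist','w5')
u=np.array([np.cos(np.radians(64.1)),np.sin(np.radians(64.1))]);m=np.array([.400,.271])
for y,z in((85,26),(-85,66),(0,122)):print(proj(c,[*(m+u*y/1000),z/1000]))
p=s['eef_pos'];print(proj(c,[p[0],p[1],p[2]-.038]),proj(c,[p[0],p[1],p[2]+.015]))
cv2.imwrite('pics/w5b.png',cv2.resize(c['image'][220:420,200:470,::-1],None,fx=2.9,fy=2.9,interpolation=cv2.INTER_CUBIC))
```

```text
[0.43793787 0.34755803 0.10347011] [2.02993901e-04 6.92681469e-04 9.99999729e-01 1.46253262e-04] [-0.47152881  0.22915223  0.28469878]
(np.float64(313.75749591416127), np.float64(261.0069615996589))
(np.float64(-65.29355052578461), np.float64(119.21378973618745))
(np.float64(53.32318671165797), np.float64(245.7440559463525))
(np.float64(313.9419557555969), np.float64(290.01166141939285)) (np.float64(313.9592748554663), np.float64(352.4368785479397))
```

View pics/w5b.png

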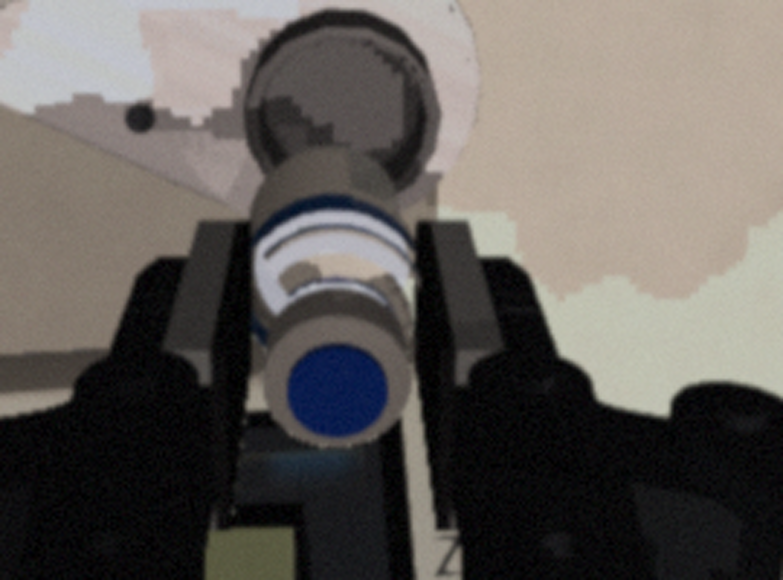

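Request:
arm_command(motion=[[0.14, 0.08, 0, 0, 0, 0, 15], [0, 0, 0.5, 0, 0, 0, 15], [0, 0, 0.5, 0, 0, 0, 15], [0, 0, 0.36, 0, 0, 0, 15], [0, 0, 0, 0, 0, 0, 15], [0, 0, 0, 0, 0, 0, 15]])

```text
t: 13.85
eef_pos: [0.4341, 0.3492, 0.0684]
tool_rot: [-0.0, 0.001, 1.0, -0.0]
contact_force: [-0.9, 0.5, 0.1]
gripper_width: 0.0223
grasp_force: 24.7
```

Run:
```python
from h import *
s=bot.sense();print(s['eef_pos'],s['tool_rot'],s['contact_force'])
c=cap('wrist','w6')
cv2.imwrite('pics/w6b.png',cv2.resize(c['image'][220:420,200:470,::-1],None,fx=2.9,fy=2.9,interpolation=cv2.INTER_CUBIC))
p=s['eef_pos'];print(proj(c,[p[0],p[1],.026]),proj(c,[p[0],p[1],p[2]-.038]))
```

```text
[0.43407623 0.34917843 0.06836153] [-3.44572375e-04  5.76868901e-04  9.99999736e-01 -2.75195165e-04] [-0.88969752  0.48754201  0.05346029]
(np.float64(313.9381165641077), np.float64(286.4460661968372)) (np.float64(313.9310703150909), np.float64(290.04592740636025))
```

View pics/w6b.png

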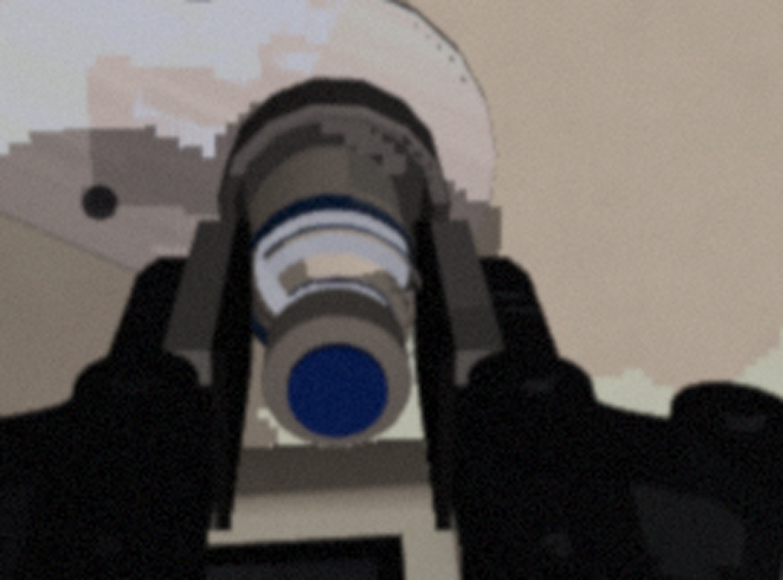

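Request:
arm_command(motion=[[-0.03, 0, 0, 0, 0, 0, 15], [0, 0, 0.15, 0, 0, 0, 15], [0, 0, 0.15, 0, 0, 0, 15], [0, 0, 0.15, 0, 0, 0, 15], [0, 0, 0.12, 0, 0, 0, 15], [0, 0, 0, 0, 0, 0, 15], [0, 0, 0, 0, 0, 0, 15]])

```text
t: 14.6
eef_pos: [0.4349, 0.3494, 0.0545]
tool_rot: [-0.0, 0.001, 1.0, -0.0]
contact_force: [0.0, -0.6, -0.6]
gripper_width: 0.0221
grasp_force: 24.7
```

Request:
arm_command(motion=[[0, 0, 0.07, 0, 0, 0, 15], [0, 0, 0.04, 0, 0, 0, 15], [0, 0, 0, 0, 0, 0, 15], [0, 0, 0, 0, 0, 0, 15]])

```text
t: 15.0
eef_pos: [0.435, 0.3494, 0.0518]
tool_rot: [-0.0, 0.001, 1.0, -0.0]
contact_force: [0.3, 0.5, -0.0]
gripper_width: 0.0225
grasp_force: 24.7
```

Request:
arm_command(motion=[[0, 0, 0.04, 0, 0, 0, 15], [0, 0, 0.02, 0, 0, 0, 15], [0, 0, 0, 0, 0, 0, 15], [0, 0, 0, 0, 0, 0, 15]])

```text
t: 15.4
eef_pos: [0.4354, 0.3495, 0.0513]
tool_rot: [0.001, 0.001, 1.0, 0.0]
contact_force: [-1.3, -1.0, 7.1]
gripper_width: 0.0222
grasp_force: 25.4
```

Request:
arm_command(motion=[[0, 0, -0.02, 0, 0, 0, 23], [0, 0, 0, 0, 0, 0, 25], [0, 0, 0, 0, 0, 0, 28], [0, 0, 0, 0, 0, 0, 34], [0, 0, 0, 0, 0, 0, 40], [0, 0, 0, 0, 0, 0, 44], [0, 0, 0, 0, 0, 0, 44], [0, 0, -0.4, 0, 0, 0, 44], [0, 0, -0.8, 0, 0, 0, 44], [0, 0, -1, 0, 0, 0, 44]])

```text
t: 16.4
eef_pos: [0.4346, 0.3491, 0.1063]
tool_rot: [-0.001, 0.001, 1.0, -0.0]
contact_force: [0.2, 0.5, 0.1]
gripper_width: 0.0439
grasp_force: 0.0
```

Request:
arm_command(motion=[[0, 0, -1, 0, 0, 0, 44], [0, 0, -1, 0, 0, 0, 44], [0, 0, -1, 0, 0, 0, 44], [0, 0, -0.6, 0, 0, 0, 44], [0, 0, 0, 0, 0, 0, 44], [0, 0, 0, 0, 0, 0, 44]])

```text
t: 17.0
eef_pos: [0.4351, 0.3494, 0.1958]
tool_rot: [0.0, 0.001, 1.0, 0.0]
contact_force: [-0.1, 0.4, -0.7]
gripper_width: 0.0436
grasp_force: 0.0
```

Run:
```python
from h import *
s=bot.sense();print(s['eef_pos'],s['tool_rot'],s['contact_force'])
c=cap('wrist','w7')
cv2.imwrite('pics/w7b.png',np.ascontiguousarray(c['image'][:,:,::-1]))
```

```text
[0.43507095 0.34943372 0.19579816] [1.92613926e-04 5.33433359e-04 9.99999830e-01 1.32881788e-04] [-0.13074805  0.41623146 -0.70243663]
```

View pics/w7b.png

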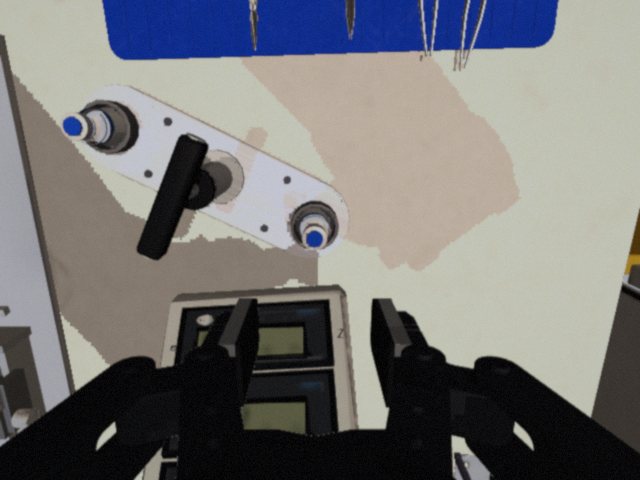

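Run:
```python
from h import *
c=dict(np.load('pics/w7.npz'))
a=atz(c,192,139,.122);b=atz(c,150,253,.122);print(a,b,(a+b)/2,np.linalg.norm(a-b),np.degrees(np.arctan2(*(b-a)[1::-1])))
e=atz(c,314,225,.026);t=atz(c,109,128,.026);print(e,t,(e+t)/2,np.linalg.norm(e-t),np.degrees(np.arctan2(*(e-t)[1::-1])))
u=np.array([np.cos(np.radians(64.1)),np.sin(np.radians(64.1))]);v=np.array([u[1],-u[0]]);m=np.array([.400,.271])
for k in(-35,35):
  for w in(-7,7):print(k,w,proj(c,[*(m+v*k/1000+u*w/1000),.122]))
g=c['image'].max(2);ys,xs=np.where(g<60)
for y in range(133,265,8):
  r=np.where(g[y,120:230]<45)[0]+120;print(y,(r.min(),r.max()) if len(r) else None)
```

```text
[0.36870169 0.28878008 0.122     ] [0.42820072 0.26072318 0.122     ] [0.3984512  0.27475163 0.122     ] 0.06578239450726761 -25.246327730831943
[0.43554588 0.34948562 0.026     ] [0.36265242 0.20035067 0.026     ] [0.39909915 0.27491815 0.026     ] 0.16599605657058755 63.951763541988846
-35 -7 (np.float64(173.7130759948006), np.float64(132.2769535877997))
-35 7 (np.float64(200.1099565430914), np.float64(144.91878106456934))
35 -7 (np.float64(129.15836279785657), np.float64(253.45339294005166))
35 7 (np.float64(153.7445237845545), np.float64(264.08629387979926))
133 (np.int64(131), np.int64(137))
141 (np.int64(128), np.int64(196))
149 (np.int64(122), np.int64(206))
157 (np.int64(172), np.int64(204))
165 (np.int64(169), np.int64(201))
173 (np.int64(166), np.int64(208))
181 (np.int64(163), np.int64(214))
189 (np.int64(160), np.int64(216))
197 (np.int64(157), np.int64(214))
205 (np.int64(153), np.int64(206))
213 (np.int64(150), np.int64(181))
221 (np.int64(147), np.int64(177))
229 (np.int64(144), np.int64(174))
237 (np.int64(141), np.int64(171))
245 (np.int64(138), np.int64(168))
253 (np.int64(140), np.int64(164))
261 None
```

Request:
arm_command(motion=[[0.47, -1, 0, 0, 0, 0, 44], [0.47, -1, 0, 0, 0, 0, 44], [0.48, -1, 0, 0, 0, 0, 44], [0, 0, 0, 0, 0, 1, 44], [0, 0, 0, 0, 0, 1, 44], [0, 0, 0, 0, 0, 1, 44], [0, 0, 0, 0, 0, 1, 44], [0, 0, 0, 0, 0, 1, 44], [0, 0, 0, 0, 0, 0.16, 44], [0, 0, 0, 0, 0, 0, 44]])

```text
t: 18.05
eef_pos: [0.3992, 0.2742, 0.195]
tool_rot: [-0.0, 0.223, 0.975, -0.0]
contact_force: [-0.1, -0.0, 0.2]
gripper_width: 0.0438
grasp_force: 0.0
```

Run:
```python
from h import *
s=bot.sense();print(s['eef_pos'],s['tool_rot'])
c=cap('wrist','w8');g=c['image'].max(2)
m=np.array([.3995,.2745]);u=np.array([np.cos(np.radians(64.2)),np.sin(np.radians(64.2))]);v=np.array([u[1],-u[0]])
for k in(-35,35):
  for w in(-7,7):print(k,w,proj(c,[*(m+v*k/1000+u*w/1000),.122]))
for y in range(170,420,15):
  r=np.where(g[y,260:375]<45)[0]+260;print(y,(r.min(),r.max(),len(r)) if len(r) else None)
```

```text
[0.39916588 0.27422788 0.19500025] [-4.21187322e-04  2.22940521e-01  9.74831851e-01 -4.57111761e-04]
-35 -7 (np.float64(300.5304443241592), np.float64(202.2683148072843))
-35 7 (np.float64(327.4640324959916), np.float64(202.2533288773796))
35 -7 (np.float64(301.81662164943657), np.float64(324.0928766511252))
35 7 (np.float64(326.4024876638935), np.float64(324.0826148253693))
170 None
185 None
200 None
215 (np.int64(300), np.int64(324), 25)
230 (np.int64(298), np.int64(327), 30)
245 (np.int64(293), np.int64(331), 39)
260 (np.int64(301), np.int64(324), 24)
275 (np.int64(301), np.int64(323), 23)
290 (np.int64(301), np.int64(323), 23)
305 (np.int64(301), np.int64(374), 25)
320 (np.int64(302), np.int64(374), 25)
335 (np.int64(367), np.int64(374), 8)
350 (np.int64(337), np.int64(374), 25)
365 (np.int64(338), np.int64(361), 24)
380 (np.int64(344), np.int64(364), 21)
395 (np.int64(350), np.int64(374), 25)
410 (np.int64(355), np.int64(366), 12)
```

Request:
arm_command(motion=[[0, -0.03, 0.5, 0, 0, 0, 44], [0, 0, 0.8, 0, 0, 0, 44], [0, 0, 0.8, 0, 0, 0, 44], [0, 0, 0.7, 0, 0, 0, 44], [0, 0, 0.4, 0, 0, 0, 44], [0, 0, 0.12, 0, 0, 0, 44], [0, 0, 0, 0, 0, 0, 44], [0, 0, 0, 0, 0, 0, 44]])

```text
t: 18.9
eef_pos: [0.3994, 0.274, 0.1135]
tool_rot: [0.0, 0.224, 0.975, 0.0]
contact_force: [0.4, -0.9, 0.9]
gripper_width: 0.0437
grasp_force: 0.0
```

Request:
arm_command(motion=[[0, 0, 0, 0, 0, 0, 28], [0, 0, 0, 0, 0, 0, 20], [0, 0, 0, 0, 0, 0, 16], [0, 0, 0, 0, 0, 0, 12], [0, 0, 0, 0, 0, 0, 5], [0, 0, 0, 0, 0, 0, 5], [0, 0, 0, 0, 0, 0, 5], [0, 0, 0, 0, 0, 0, 5]], squeeze=70)

```text
t: 19.7
eef_pos: [0.3992, 0.2737, 0.1131]
tool_rot: [0.0, 0.224, 0.975, 0.0]
contact_force: [-0.7, -2.6, 4.1]
gripper_width: 0.013
grasp_force: 68.4
```

Request:
arm_command(motion=[[0, 0, -0.1, 0, 0, 0, 5], [0, 0, -0.1, 0, 0, 0, 5], [0, 0, -0.15, 0, 0, 0, 5], [0, 0, -0.15, 0, 0, 0, 5], [0, 0, -0.15, 0, 0, 0, 5], [0, 0, -0.15, 0, 0, 0, 5], [0, 0, -0.15, 0, 0, 0, 5], [0, 0, -0.15, 0, 0, 0, 5], [0, 0, -0.1, 0, 0, 0, 5], [0, 0, 0, 0, 0, 0, 5]])

```text
t: 20.7
eef_pos: [0.3992, 0.2738, 0.1432]
tool_rot: [0.0, 0.224, 0.975, 0.0]
contact_force: [-1.5, 0.6, -3.6]
gripper_width: 0.0123
grasp_force: 68.2
```

Request:
arm_command(motion=[[0, 0, -0.1, 0, 0, 0, 5], [0, 0, -0.15, 0, 0, 0, 5], [0, 0, -0.2, 0, 0, 0, 5], [0, 0, -0.2, 0, 0, 0, 5], [0, 0, -0.2, 0, 0, 0, 5], [0, 0, -0.2, 0, 0, 0, 5], [0, 0, -0.2, 0, 0, 0, 5], [0, 0, -0.2, 0, 0, 0, 5], [0, 0, -0.1, 0, 0, 0, 5], [0, 0, 0, 0, 0, 0, 5]])

```text
t: 21.7
eef_pos: [0.3993, 0.2739, 0.182]
tool_rot: [0.0, 0.224, 0.975, 0.0]
contact_force: [0.5, -1.2, -4.4]
gripper_width: 0.0124
grasp_force: 68.2
```

Request:
arm_command(motion=[[0, 0, -0.1, 0, 0, 0, 5], [0, 0, -0.2, 0, 0, 0, 5], [0, 0, -0.25, 0, 0, 0, 5], [0, 0, -0.25, 0, 0, 0, 5], [0, 0, -0.25, 0, 0, 0, 5], [0, 0, -0.25, 0, 0, 0, 5], [0, 0, -0.25, 0, 0, 0, 5], [0, 0, -0.15, 0, 0, 0, 5], [0, 0, -0.1, 0, 0, 0, 5], [0, 0, 0, 0, 0, 0, 5]])

```text
t: 22.7
eef_pos: [0.3992, 0.2738, 0.2268]
tool_rot: [0.0, 0.224, 0.975, 0.0]
contact_force: [-0.3, -0.3, -4.0]
gripper_width: 0.0124
grasp_force: 68.2
```

Request:
arm_command(motion=[[0, 0, -0.1, 0, 0, 0, 5], [0, 0, -0.15, 0, 0, 0, 5], [0, 0, -0.1, 0, 0, 0, 5], [0, 0, 0, 0, 0, 0, 5], [0, 0, 0, 0, 0, 0, 5], [0, 0, 0, 0, 0, 0, 5], [0, 0, 0, 0, 0, 0, 5], [0, 0, 0, 0, 0, 0, 5], [0, 0, 0, 0, 0, 0, 5], [0, 0, 0, 0, 0, 0, 5]])

```text
t: 23.7
eef_pos: [0.3991, 0.2737, 0.2353]
tool_rot: [-0.0, 0.224, 0.975, -0.0]
contact_force: [0.3, 0.2, -5.3]
gripper_width: 0.0128
grasp_force: 68.2
```

Run:
```python
from h import *
s=bot.sense();print(s['eef_pos'],s['contact_force'],s['ft_torque'])
m=s['eef_pos'][:2];u=np.array([np.cos(np.radians(64.2)),np.sin(np.radians(64.2))])
for n in('wrist','top','scene'):
  for k in range(2 if n=='wrist' else 1):
    c=cap(n,f'f_{n}{k}');im=c['image'].astype(int)
    mk=((im[:,:,2]>im[:,:,0]+50)&(im[:,:,2]>im[:,:,1]+40)).astype(np.uint8)
    N,l,st,ce=cv2.connectedComponentsWithStats(mk)
    print(n,[(ce[i].round(1).tolist(),int(st[i,4])) for i in range(1,N) if 4<st[i,4]<900])
    for y in(.085,-.085):
      for z in(.09,.1):print(' pred',y,z,np.round(proj(c,[*(m+u*y),z+.066]),1))
```

```text
[0.39907985 0.27371896 0.23528307] [ 0.26231545  0.17504716 -5.27368651] [-0.00419592 -0.00313087 -0.00970946]
wrist [([252.3, 1.5], 37), ([434.1, 10.7], 162), ([452.1, 9.0], 476), ([471.8, 3.7], 56), ([482.2, 1.3], 30), ([266.2, 23.3], 311), ([471.5, 265.7], 331), ([157.0, 267.5], 337), ([592.5, 409.1], 681)]
 pred 0.085 0.09 [465.  261.5]
 pred 0.085 0.1 [471.9 267.4]
 pred -0.085 0.09 [161.3 262.2]
 pred -0.085 0.1 [154.4 268.2]
wrist [([252.3, 1.5], 37), ([434.0, 10.6], 161), ([452.0, 9.0], 476), ([471.8, 3.7], 56), ([482.2, 1.3], 30), ([266.3, 23.3], 310), ([471.5, 265.7], 333), ([157.0, 267.5], 337), ([592.5, 409.1], 680)]
 pred 0.085 0.09 [465.  261.5]
 pred 0.085 0.1 [471.9 267.4]
 pred -0.085 0.09 [161.3 262.2]
 pred -0.085 0.1 [154.3 268.2]
top [([460.2, 34.7], 114), ([495.9, 32.4], 111), ([382.2, 37.7], 114), ([512.9, 108.3], 41), ([566.6, 106.6], 11), ([123.5, 149.3], 99), ([582.0, 255.0], 5), ([624.0, 255.4], 5), ([596.5, 259.7], 11), ([589.6, 263.6], 14), ([581.8, 268.4], 13), ([623.6, 266.4], 5), ([618.4, 267.4], 5), ([211.0, 290.5], 16), ([100.0, 355.2], 298)]
 pred 0.085 0.09 [143.9 258.2]
 pred 0.085 0.1 [142.5 257.9]
 pred -0.085 0.09 [212.2 290.7]
 pred -0.085 0.1 [211.3 290.7]
scene [([313.8, 126.0], 12), ([477.5, 182.0], 6), ([486.2, 182.6], 5), ([544.3, 200.9], 31), ([579.2, 210.2], 37), ([146.7, 217.3], 33), ([168.1, 233.2], 269), ([189.8, 250.0], 455), ([310.6, 251.8], 808), ([569.5, 280.7], 34), ([558.1, 396.9], 22), ([566.4, 402.9], 8), ([574.2, 410.2], 16), ([586.2, 414.4], 5), ([617.4, 433.4], 15), ([632.6, 436.2], 11), ([612.8, 437.5], 8), ([626.4, 442.5], 8)]
 pred 0.085 0.09 [212.5 168.4]
 pred 0.085 0.1 [212.1 165. ]
 pred -0.085 0.09 [221.4 190.9]
 pred -0.085 0.1 [221.  187.2]
```

Both caps sit where a level, still carrier about 97 mm up would put them. I'm handing the job in.

```bash
python3 -c "
from cell import bot
print(bot.finish_job())"
```

```text
the job is handed in; nothing more can be done
None
```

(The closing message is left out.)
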